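# Push the vial block home in the locating corner

### The arm

A 6-joint arm with a two-finger parallel gripper is mounted at the origin on the work surface. World frame = base frame: x ahead of the robot, y to its left, z up, the work surface at z = 0. Lengths are in m, angles in rad, forces in N, time in s.
With the tool pointing down it reaches from about 0.35 to 0.775 m from the base axis. Payload 5.5 kg.
Tool frame: the origin (TCP) lies at the very end of the fingers, on their centre line; the grasp point (between the pads) lies 19 mm behind it; z points along the fingers, y is the line along which they close (so a half turn about z gives the same grasp; the last joint's range is limited). The gripper opens to 85 mm and grips with 20 to 120 N. Pads are 22 mm wide; open, the fingers measure 114 mm over their backs; the gripper's body (76 mm by 85 mm) begins 54 mm behind the grasp point. The pads swing forward as they close: fully open they stand 13 mm farther back than shut.
Start: joints at [-1.245, 0.313, 0.046, 1.304, 0, 1.431], TCP at [0.258, -0.514, 0.231] pointing down, gripper open.
Joint ranges: [-2.76, 2.76], [-0.86, 1.69], [-1.03, 1.26], [-2.2, 2.34], [-1.47, 1.5], [-3.14, 3.14]. Speed limits (rad/s): [2.57, 2.57, 3.14, 3.14, 3.14, 3.14].

### API

Orientations are given as a unit quaternion [w, x, y, z].
In Python, from workcell import env, cams, ticket, spotter gives the robot as it stands.
- The arm moves only by the tool jog_arm, never from a script. Its argument "increments" is a list that holds one entry, the list of rows, each a list of 7 numbers: the shift along the tool's x, y, z in units of 0.25 m (1.0 is 0.25 m), then the turn, a rotation vector about the tool's x, y, z in units of 180 degrees (1.0 is 180 degrees), then the closure in counts, from 0 (fully open) to 255 (shut). A call has 1 to 20 rows; each row shifts and turns the commanded pose from where the row before left it, along the tool's axes as they then stand; what a row does not reach is not made up. A row lasts 1/10 s, in which the tool goes at most 50 mm and 8.59 degrees, less where a joint would pass 70% of its speed; a pose out of reach is approached as far as the arm can. A call with a number of a shift or a turn outside -1 to 1 is refused whole. A call with a gripper value outside its range is refused whole. The fingers move at their own pace and stop on an object; "force" is the grip in N (left out, the last holds). Time passes only in rows, so rows that do not move let the fingers close. It gives the time, the measured TCP pose, the force, the opening and the grip force at its end, in the units of the state.
- env.get_state(): the state, without advancing time (a new reading comes with each control period).
- cams.read_camera(name): name is "scene" or "top"; returns a dict with "pixels" (420x560x3 uint8, red, green, blue), "fx", "fy", "cx", "cy" (pixels), "xyz" and "attitude" of the camera in the world. Camera axes: x right, y down, z forward; pixel columns grow to the right and rows downward; lengths in m; the calibration is good to about 2 mm. A picture is of the moment at which its call begins. There is no depth.
- ticket.hand_in(): hands the job in; it is judged then, once.
Trained networks look in the newest picture that a camera, given by its name, has taken for a name from the list of things; names that differ only in an ending like _2 or _b are one class to them, and where a whole thing is asked for, a point or a joint stands for the part that bears it (a point fixed in the world has none). Each returns a list of dicts, best first, with "conf" (0 to 1); they miss things now and then, are a little off and sometimes report something else, mostly with a low value. They report only what shows in the picture. A call takes as long as a camera call.
- spotter.find_in(target, camera): "uv" ([column, row] in pixels, amid what is visible of it).
- spotter.cut_out(target, camera): "region" (420x560 bool, what is visible of it) and "uv" ([column, row] in pixels, amid what is visible of it).
- spotter.landmark_of(target, camera): "uv" ([column, row] in pixels: a listed point, or the origin of a listed thing).
The state is a dict: "clock": time; "joint_pos": joint angles; "qvel": joint speeds; "tau": joint torques, N m; "tcp_pos": TCP position; "orientation": TCP orientation; "wrist_force": force on the tool from outside, world axes, zero at the start; "ft_torque": the same for the moment, N m; "finger_gap": finger opening in m; "grip_force": force on a finger pad.
Only numpy, scipy, OpenCV 4.12 (cv2) and the standard library are available. Lean on these libraries where they do the work, as an engineer would, in place of code of your own. Each camera call takes 0.05 s, during which the arm holds its last target. There are 200 camera calls.

### The job

Push the large aluminium block that carries the vials along the bench until it sits fully home in the steel locating corner, flat against the long fence and touching the short stop. Only push it: do not lift or tip it, keep the three vials standing in their holes, and leave everything else on the bench where it is.

Things in the scene. Friction and masses are not known exactly. Their poses are not given: they have to be found in the camera images.
- vial_block: the large aluminium block with twelve round holes, three of them holding capped vials: 96 mm along its x, 120 mm along its y, 34 mm high, 0.5 to 0.9 kg, loose on the bench (slides with up to about 10 N). Origin at the centre of its underside. At the start its axes lie within 0.3 rad of those of the corner
- corner: L-shaped steel locating corner fixed to the bench, 25 mm high. Origin: inside corner at bench level; its axes lie within 0.12 rad of the world's. Long fence: face in its plane x = 0, running 340 mm along -y. Short stop: face in its plane y = 0, running 100 mm along -x. Bars 6 mm thick, with 5 mm high flanges on the outside, to 40 mm beyond the faces
- home (a point): point on the bench where the block's origin lies when it is fully home: x = -48, y = -60 mm in the corner's frame, axes parallel to the corner's. The block starts 72 to 117 mm short of it along the corner's x and 100 to 190 mm short along y
- vial1: capped amber vial, 19 mm across, 45 mm tall, standing loosely in a 26 mm deep hole of the block at x = -29, y = -42 mm of the block's frame; its top is 53 mm above the bench. Origin at the centre of its underside
- vial2: capped amber vial, 19 mm across, 45 mm tall, standing loosely in a 26 mm deep hole of the block at x = 0, y = 14 mm of the block's frame; its top is 53 mm above the bench. Origin at the centre of its underside
- vial3: capped amber vial, 19 mm across, 45 mm tall, standing loosely in a 26 mm deep hole of the block at x = 29, y = 42 mm of the block's frame; its top is 53 mm above the bench. Origin at the centre of its underside
- amber_bottle: bystander: upright amber glass bottle with black screw cap, 70 mm across, 180 mm tall; origin at the centre of its underside
- wide_jar: bystander: upright white plastic jar with lid, 64 mm across, 100 mm tall; origin at the centre of its underside
- small_jar: bystander: small glass jar with lid, 36 mm across, 45 mm tall, standing near the open end of the short stop, in the way of a straight diagonal push; origin at the centre of its underside
- empty_block: bystander: smaller aluminium block without vials, 70 x 96 x 34 mm; origin at the centre of its underside
- beaker: bystander: glass beaker, 70 mm across, 85 mm tall; origin at the centre of its underside
- spatula: bystander: thin steel laboratory spatula lying on the bench, 170 mm long, 5 mm thick; origin under its middle
- tip_box: bystander: blue box with white lid, 87 x 122 x 57 mm, standing beyond the short stop, on its far left; origin at the centre of its underside

How it is judged:
At the end, for the whole second after the job is handed in: The vial block lies flat on the bench in the locating corner, within 4 mm of both the fence and the short stop and within 0.05 rad of square, at rest, with all three vials still upright in their holes (x of vial_block in the frame of corner between -0.052 and -0.044 m and y of vial_block in the frame of corner between -0.064 and -0.056 m and angle between the x axis of vial_block and the x axis of corner, either way round below 0.05 rad and height (world z) of vial_block below 0.004 m and angle between vial_block's own z axis and vertical below 0.05 rad and linear speed of vial_block below 0.01 m/s and angle between each of vial1, vial2, vial3's own z axis and vertical below 0.25 rad and z of each of vial1, vial2, vial3 in the frame of vial_block below 0.016 m and distance between each of vial1, vial2, vial3 and vial_block below 0.075 m); the robot touches nothing.
It fails at once if the vial block is lifted (over 8 mm) or tipped (over 0.12 rad) (height (world z) of vial_block above 0.008 m or angle between vial_block's own z axis and vertical above 0.12 rad).
It fails at once if a vial is pulled out of its hole or falls over (angle between any of vial1, vial2, vial3's own z axis and vertical above 0.35 rad or z of any of vial1, vial2, vial3 in the frame of vial_block above 0.022 m).
It fails at once if another thing on the bench is moved by more than 15 mm (distance of any of amber_bottle, wide_jar, small_jar, empty_block, beaker, spatula, tip_box from where it was at the start of the episode above 0.015 m).
It also fails if it takes over 59 s, if anything falls off the work surface, if the arm or the gripper's body presses on something with over 40 N, if the wrist force passes 120 N, or if a joint passes its speed limit or range.

## Working session

There is one attempt and no reset: what is moved stays moved. The work goes in short steps, Python scripts to look and compute and a tool call to move; the robot and the scene stay as the last step left them, time stands still between calls to the robot, and variables do not carry over. Pictures are saved under pics/ and viewed, at most 10 in all, crops included, and the job is handed in when it is done.

Besides the shell and the picture viewer there is one more tool, called after "Emit:" by a JSON object that holds its "method" and its "body", one argument or row to a line. jog_arm: Moves the arm, as the interface text tells. Shifts and turns lie within -1 to 1; 1 stands for 0.25 m of shift or 180 degrees of turn. Its arguments: {"type":"object","properties":{"increments":{"type":"array"},"force":{"type":"number"}},"required":["increments"]}

```bash
ls; mkdir -p pics; cat > h.py <<'E'
import numpy as np, cv2
from scipy.spatial.transform import Rotation as R
from workcell import env, cams, ticket, spotter
def cam(n):
    c=cams.read_camera(n); a=c["attitude"]
    c["R"]=R.from_quat(np.roll(a,-1)).as_matrix() if np.size(a)==4 else np.array(a); c["p"]=np.array(c["xyz"]); return c
def ray(c,uv,z=0):
    d=c["R"]@np.array([(uv[0]-c["cx"])/c["fx"],(uv[1]-c["cy"])/c["fy"],1]); return c["p"]+d*(z-c["p"][2])/d[2]
def proj(c,P):
    q=(np.atleast_2d(P)-c["p"])@c["R"]; return np.c_[q[:,0]/q[:,2]*c["fx"]+c["cx"],q[:,1]/q[:,2]*c["fy"]+c["cy"]]
def save(c,f): cv2.imwrite("pics/"+f,c["pixels"][:,:,::-1])
E
python3 - <<'E'
from h import *
s=env.get_state(); print(s)
for n in ("top","scene"):
    c=cam(n); save(c,n+"0.png"); print(n,c["p"],c["attitude"],c["fx"])
    for t in "vial_block corner home small_jar".split():
        r=spotter.landmark_of(t,n); print(t,[(x["conf"],x["uv"],ray(c,x["uv"]).round(3)) for x in r[:2]])
    for t in "vial1 vial2 vial3 amber_bottle wide_jar empty_block beaker spatula tip_box".split():
        r=spotter.landmark_of(t,n); print(t,[(x["conf"],ray(c,x["uv"],.008 if 'vial' in t else 0).round(3)) for x in r[:3]])
E
```

```text
pics
{'clock': 0.0, 'joint_pos': array([-1.24460881e+00,  3.13996811e-01,  4.49800135e-02,  1.30354472e+00,
        2.43000730e-05,  1.43123102e+00]), 'qvel': array([-0.0015079 ,  0.00016916,  0.0008328 , -0.00038454,  0.00109768,
       -0.00060253]), 'tau': array([ 4.55927948e-03, -4.80621278e+01,  2.98536122e+01,  1.93179573e-02,
        1.58002490e-04,  1.64238440e-05]), 'tcp_pos': array([ 0.25808869, -0.5132809 ,  0.23041129]), 'orientation': array([-8.79889683e-04,  9.73006234e-01,  2.30777144e-01, -7.01394836e-05]), 'wrist_force': array([0.01690467, 0.79087671, 0.01474369]), 'ft_torque': array([ 0.04864822, -0.01275182,  0.0285026 ]), 'grip_force': 0.0, 'finger_gap': 0.08549983605770684}
top [ 0.37674011 -0.03796983  1.4262265 ] [ 0.05079584 -0.7030728   0.70810839 -0.04112082] 493.41231420325937
vial_block [(0.95, [306.4, 222.2], array([ 0.543, -0.104,  0.   ]))]
corner [(0.61, [241.5, 179.9], array([0.67 , 0.085, 0.   ]))]
home []
small_jar []
vial1 [(0.55, array([ 0.566, -0.06 ,  0.008])), (0.45, array([ 0.547, -0.084,  0.008])), (0.44, array([ 0.515, -0.151,  0.008]))]
via
[... 1131 characters left out ...]
-0.088,  0.008])), (0.44, array([ 0.579, -0.058,  0.008])), (0.4, array([ 0.525, -0.139,  0.008]))]
vial2 [(0.53, array([ 0.549, -0.088,  0.008])), (0.44, array([ 0.579, -0.058,  0.008])), (0.4, array([ 0.525, -0.139,  0.008]))]
vial3 [(0.53, array([ 0.549, -0.088,  0.008])), (0.44, array([ 0.579, -0.058,  0.008])), (0.4, array([ 0.525, -0.139,  0.008]))]
amber_bottle [(0.63, array([ 0.452,  0.322, -0.   ]))]
wide_jar [(0.96, array([0.575, 0.34 , 0.   ]))]
empty_block [(0.91, array([ 0.618, -0.435,  0.   ])), (0.28, array([0.733, 0.324, 0.   ]))]
beaker [(0.74, array([ 0.466, -0.435,  0.   ]))]
spatula [(0.57, array([ 0.366,  0.256, -0.   ]))]
tip_box [(0.6, array([ 0.727,  0.326, -0.   ]))]
```

View pics/top0.png

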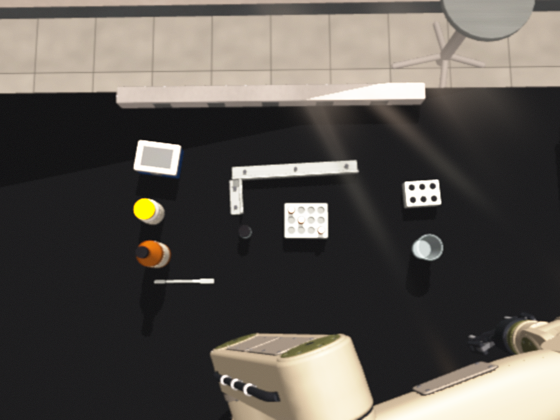

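View pics/scene0.png

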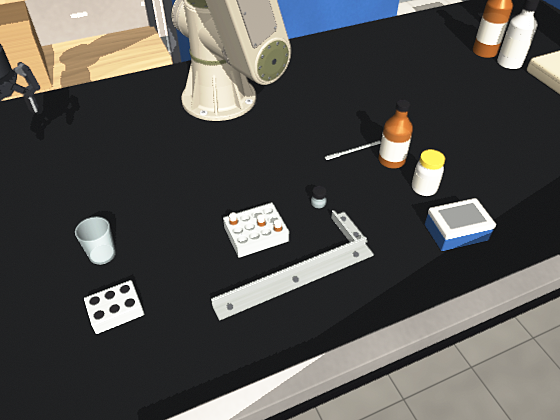

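```bash
python3 - <<'E'
from h import *
c=cam("top")
for t in ("vial_block","corner"):
    m=spotter.cut_out(t,"top")[0]; g=m["region"].astype(np.uint8); k=max(cv2.findContours(g,0,2)[0],key=cv2.contourArea)
    z=.034 if t!="corner" else .0
    print(t,m["conf"],[ray(c,p,z)[:2].round(4) for p in cv2.boxPoints(cv2.minAreaRect(k))])
    if t=="corner": print([ray(c,p[0],z)[:2].round(3) for p in cv2.approxPolyDP(k,3,True)])
I=cv2.resize(c["pixels"][130:290,200:400],None,fx=4,fy=4,interpolation=cv2.INTER_CUBIC)[:600]
cv2.imwrite("pics/crop.png",I[:,:,::-1])
E
```

```text
vial_block 0.68 [array([ 0.5923, -0.0394]), array([ 0.5912, -0.1648]), array([ 0.4969, -0.1629]), array([ 0.4978, -0.0386])]
corner 0.88 [array([0.7064, 0.1302]), array([ 0.7461, -0.2511]), array([ 0.6079, -0.2623]), array([0.5688, 0.1143])]
[array([ 0.724, -0.253]), array([0.709, 0.102]), array([0.661, 0.122]), array([0.581, 0.116]), array([0.575, 0.081]), array([0.673, 0.075]), array([ 0.688, -0.246])]
```

View pics/crop.png

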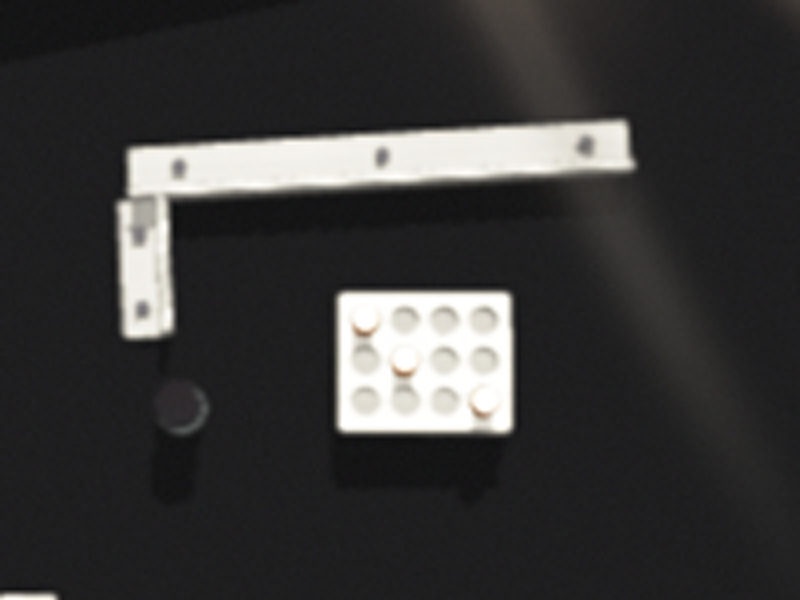

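The corner's inside vertex is at about (243,179) in the top view. The block is at (306,221), nearly square to the corner. The small jar at (245,231) is clear of a two-leg push: first +x to the fence, then +y to the stop.

Emit:
{"method": "jog_arm", "body": {
  "increments": [
    [[0.12,-0.092,0,0,0,0,75],[0.12,-0.092,0,0,0,0,75],[0.12,-0.092,0,0,0,0,75],[0.12,-0.092,0,0,0,0,75],[0.12,-0.092,0,0,0,0,75],[0.12,-0.092,0,0,0,0,75],[0.12,-0.092,0,0,0,0,75],[0.12,-0.092,0,0,0,0,75],[0.12,-0.092,0,0,0,0,75],[0.12,-0.092,0,0,0,0,75],[0.12,-0.092,0,0,0,0,75],[0.12,-0.092,0,0,0,0,75],[0,0,0,0,0,0.0333,75],[0,0,0,0,0,0.0333,75],[0,0,0,0,0,0.0333,75],[0,0,0,0,0,0.0333,75],[0,0,0,0,0,0,75],[0,0,0,0,0,0,75]]
  ]
}}

```text
clock: 3.35
tcp_pos: [0.4559, -0.1055, 0.2314]
orientation: [0.0, 1.0, 0.025, 0.0]
wrist_force: [0.3, -0.2, -0.2]
finger_gap: 0.0604
grip_force: 0.0
```

Emit:
{"method": "jog_arm", "body": {
  "increments": [
    [[0,0,0.16,0,0,0,75],[0,0,0.16,0,0,0,75],[0,0,0.16,0,0,0,75],[0,0,0.16,0,0,0,75],[0,0,0.16,0,0,0,75],[0,0,0.05,0,0,0,75],[0,0,0.036,0,0,0,75],[0,0,0,0,0,0,75],[0,0,0,0,0,0,75]]
  ]
}}

```text
clock: 4.25
tcp_pos: [0.4568, -0.1059, 0.0106]
orientation: [0.0, 1.0, 0.024, 0.001]
wrist_force: [0.4, 0.1, -0.4]
finger_gap: 0.0598
grip_force: 0.0
```

```bash
python3 - <<'E'
from h import *
c=cam("scene"); I=cv2.resize(c["pixels"][130:340,190:450],None,fx=2.8,fy=2.8); cv2.imwrite("pics/s1.png",I[:,:,::-1])
E
```

```text
(no output)
```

View pics/s1.png

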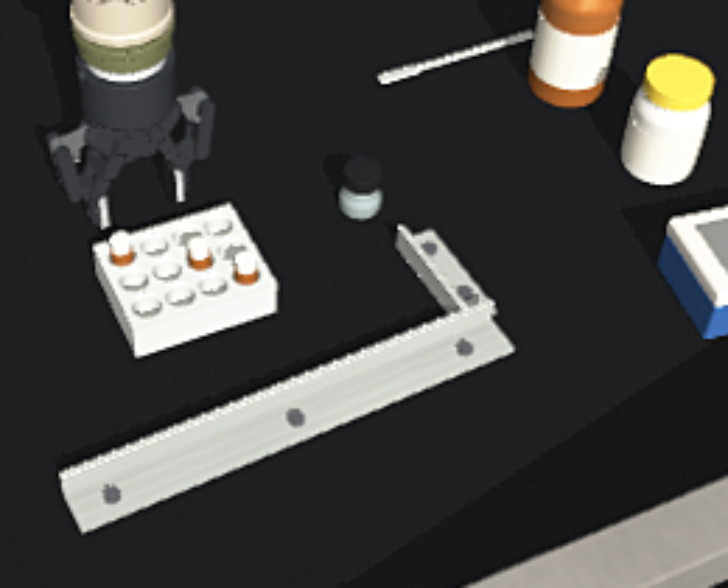

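The two fingers stand behind the block at crop (105,210) and (180,185), and the path to the fence is clear. I'll push +x gently.

Emit:
{"method": "jog_arm", "body": {
  "increments": [
    [[0.024,0,0,0,0,0,75],[0.024,0,0,0,0,0,75],[0.024,0,0,0,0,0,75],[0.012,0,0,0,0,0,75],[0.012,0,0,0,0,0,75],[0.012,0,0,0,0,0,75],[0.02,0,0,0,0,0,75],[0.02,0,0,0,0,0,75],[0.024,0,0,0,0,0,75],[0.024,0,0,0,0,0,75],[0.024,0,0,0,0,0,75],[0.024,0,0,0,0,0,75],[0.024,0,0,0,0,0,75],[0.024,0,0,0,0,0,75],[0.024,0,0,0,0,0,75],[0.024,0,0,0,0,0,75],[0.02,0,0,0,0,0,75],[0.016,0,0,0,0,0,75],[0.012,0,0,0,0,0,75],[0,0,0,0,0,0,75]]
  ]
}}

```text
clock: 6.3
tcp_pos: [0.551, -0.1005, 0.0093]
orientation: [-0.0, 1.0, 0.024, -0.002]
wrist_force: [-4.9, 0.2, 3.7]
finger_gap: 0.0601
grip_force: 2.5
```

Emit:
{"method": "jog_arm", "body": {
  "increments": [
    [[0.012,0,0,0,0,0,75],[0.012,0,0,0,0,0,75],[0.012,0,0,0,0,0,75],[0.012,0,0,0,0,0,75],[0.008,0,0,0,0,0,75],[0,0,0,0,0,0,75]]
  ]
}}

```text
clock: 6.9
tcp_pos: [0.5647, -0.0999, 0.0092]
orientation: [-0.0, 1.0, 0.024, -0.002]
wrist_force: [-4.9, -0.3, 2.8]
finger_gap: 0.0602
grip_force: 2.7
```

```bash
python3 - <<'E'
from h import *
c=cam("scene"); I=cv2.resize(c["pixels"][160:340,190:400],None,fx=3.3,fy=3.3); cv2.imwrite("pics/s2.png",I[:,:,::-1])
print(env.get_state()["wrist_force"])
E
```

```text
[-4.19111066  0.73051626  3.13212001]
```

View pics/s2.png

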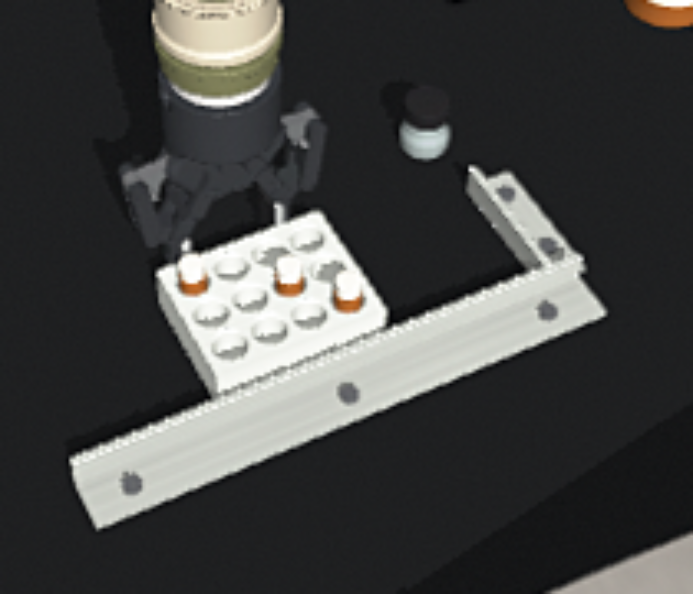

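The block's lower edge, crop (220,390) to (385,320), is nearly at the fence and parallel to it, with the vials upright. I'll creep the last few mm until the force rises.

Emit:
{"method": "jog_arm", "body": {
  "increments": [
    [[0.008,0,0,0,0,0,75],[0.008,0,0,0,0,0,75],[0.004,0,0,0,0,0,75],[0,0,0,0,0,0,75]]
  ]
}}

```text
clock: 7.35
tcp_pos: [0.5694, -0.0996, 0.0092]
orientation: [-0.0, 1.0, 0.024, -0.002]
wrist_force: [-6.2, 0.4, 4.0]
finger_gap: 0.0601
grip_force: 3.0
```

Emit:
{"method": "jog_arm", "body": {
  "increments": [
    [[0.006,0,0,0,0,0,75],[0.004,0,0,0,0,0,75],[0,0,0,0,0,0,75]]
  ]
}}

```text
clock: 7.65
tcp_pos: [0.5719, -0.0995, 0.0092]
orientation: [-0.0, 1.0, 0.024, -0.002]
wrist_force: [-5.4, 0.2, 3.3]
finger_gap: 0.06
grip_force: 3.1
```

Emit:
{"method": "jog_arm", "body": {
  "increments": [
    [[0.006,0,0,0,0,0,75],[0.004,0,0,0,0,0,75],[0,0,0,0,0,0,75]]
  ]
}}

```text
clock: 7.95
tcp_pos: [0.573, -0.0994, 0.0091]
orientation: [-0.0, 1.0, 0.024, -0.004]
wrist_force: [-10.9, -0.8, 7.2]
finger_gap: 0.0604
grip_force: 4.9
```

Emit:
{"method": "jog_arm", "body": {
  "increments": [
    [[0.006,0,0,0,0,0,75],[0,0,0,0,0,0,75]]
  ]
}}

```text
clock: 8.15
tcp_pos: [0.573, -0.0993, 0.009]
orientation: [-0.0, 1.0, 0.023, -0.005]
wrist_force: [-13.6, -1.8, 9.1]
finger_gap: 0.0601
grip_force: 6.8
```

Emit:
{"method": "jog_arm", "body": {
  "increments": [
    [[-0.02,0,0,0,0,0,75],[-0.06,0,0,0,0,0,75],[-0.08,0,0,0,0,0,75],[0,0,-0.15,0,0,0,75],[0,0,-0.15,0,0,0,75],[0,0,-0.15,0,0,0,120],[0,0,-0.15,0,0,0,120],[0.099,0.102,0,0,0,0,120],[0.099,0.102,0,0,0,0,120],[0.099,0.102,0,0,0,0,120],[0.099,0.102,0,0,0,0,120],[0,0,0,0,0,-0.045,120],[0,0,0,0,0,-0.045,120],[0,0,0,0,0,-0.045,120],[0,0,0,0,0,-0.045,120],[0,0,0,0,0,-0.045,120],[0,0,0,0,0,-0.045,120],[0,0,0,0,0,-0.045,120],[0,0,0,0,0,-0.045,120],[0,0,0,0,0,-0.045,120]]
  ]
}}

```text
clock: 10.15
tcp_pos: [0.6426, -0.1988, 0.1596]
orientation: [0.0, 0.788, 0.615, 0.0]
wrist_force: [-0.5, 0.3, -0.0]
finger_gap: 0.0451
grip_force: 0.0
```

Emit:
{"method": "jog_arm", "body": {
  "increments": [
    [[0,0,0,0,0,-0.045,120],[0,0,0,0,0,-0.045,120],[0,0,0,0,0,0,120],[0,0,0,0,0,0,120]]
  ]
}}

```text
clock: 10.55
tcp_pos: [0.6423, -0.1988, 0.1597]
orientation: [0.0, 0.697, 0.717, 0.0]
wrist_force: [-0.1, 0.4, 0.1]
finger_gap: 0.045
grip_force: 0.0
```

```bash
python3 - <<'E'
from h import *
s=env.get_state(); q=s["orientation"]; X=R.from_quat(np.roll(q,-1)).as_matrix(); print(s["tcp_pos"],X.round(3).tolist(),s["joint_pos"][5])
c=cam("scene"); I=cv2.resize(c["pixels"][140:340,170:400],None,fx=3,fy=3); cv2.imwrite("pics/s3.png",I[:,:,::-1])
print([(m["conf"],ray(c,m["uv"]).round(3)) for m in spotter.landmark_of("vial_block","scene")])
E
```

```text
[ 0.6423265  -0.19877315  0.15968388] [[-0.028, 1.0, 0.0], [1.0, 0.028, 0.0], [-0.0, 0.0, -1.0]] 1.1229725703270401
[(0.64, array([ 0.626, -0.087,  0.   ]))]
```

View pics/s3.png

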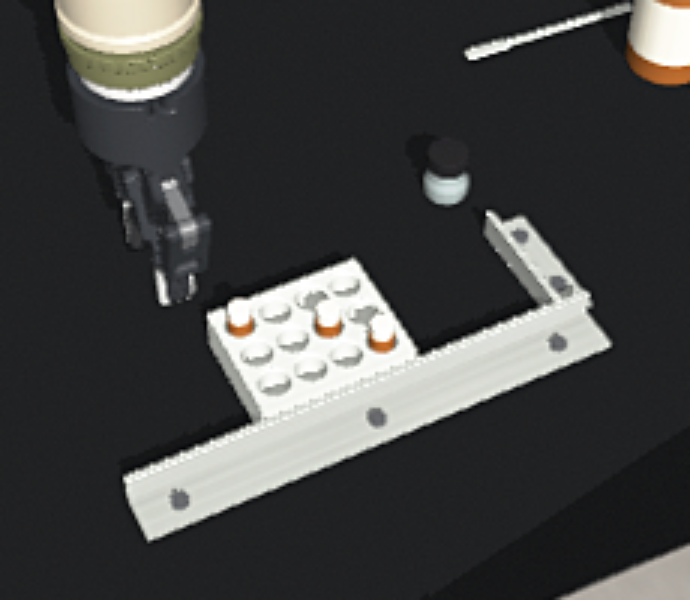

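The block lies flat along the fence and the vials are standing. Next I correct the yaw and offset slightly, then descend.

Emit:
{"method": "jog_arm", "body": {
  "increments": [
    [[0,-0.028,0,0,0,-0.006,120],[0,0,0.13,0,0,0,120],[0,0,0.13,0,0,0,120],[0,0,0.13,0,0,0,120],[0,0,0.13,0,0,0,120],[0,0,0.05,0,0,0,120],[0,0,0.03,0,0,0,120],[0,0,0,0,0,0,120],[0.03,0,0,0,0,0,120],[0.03,0,0,0,0,0,120],[0,0,0,0,0,0,120]]
  ]
}}

```text
clock: 11.75
tcp_pos: [0.635, -0.1829, 0.0112]
orientation: [0.001, 0.689, 0.725, 0.0]
wrist_force: [-0.2, 0.3, -0.6]
finger_gap: 0.0454
grip_force: 0.0
```

Emit:
{"method": "jog_arm", "body": {
  "increments": [
    [[0.012,0,0,0,0,0,120],[0.012,0,0,0,0,0,120],[0.012,0,0,0,0,0,120],[0.012,0,0,0,0,0,120],[0.012,0,0,0,0,0,120],[0.012,0,0,0,0,0,120],[0.016,0,0,0,0,0,120],[0.02,0,0,0,0,0,120],[0.024,0,0,0,0,0,120],[0.024,0,0,0,0,0,120],[0.024,0,0,0,0,0,120],[0.024,0,0,0,0,0,120],[0.024,0,0,0,0,0,120],[0.024,0,0,0,0,0,120],[0.024,0,0,0,0,0,120],[0.024,0,0,0,0,0,120],[0.024,0,0,0,0,0,120],[0.02,0,0,0,0,0,120],[0.012,0,0,0,0,0,120],[0,0,0,0,0,0,120]]
  ]
}}

```text
clock: 13.75
tcp_pos: [0.6297, -0.0941, 0.0098]
orientation: [-0.0, 0.689, 0.725, 0.0]
wrist_force: [-0.7, -0.6, -0.2]
finger_gap: 0.0448
grip_force: 0.1
```

```bash
python3 - <<'E'
from h import *
c=cam("scene"); I=cv2.resize(c["pixels"][140:340,170:400],None,fx=3,fy=3); cv2.imwrite("pics/s4.png",I[:,:,::-1])
E
```

```text
(no output)
```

View pics/s4.png

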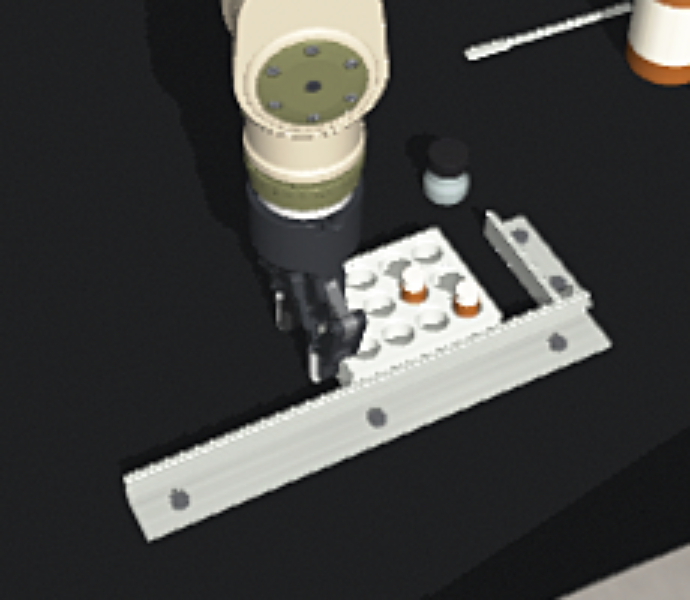

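The block slides along the fence, with its right edge at crop (500,320) and about 40 mm to go to the stop at (545,300). I'll keep going.

Emit:
{"method": "jog_arm", "body": {
  "increments": [
    [[0.012,0,0,0,0,0,120],[0.012,0,0,0,0,0,120],[0.012,0,0,0,0,0,120],[0.012,0,0,0,0,0,120],[0.012,0,0,0,0,0,120],[0.012,0,0,0,0,0,120],[0.012,0,0,0,0,0,120],[0.012,0,0,0,0,0,120],[0.012,0,0,0,0,0,120],[0.012,0,0,0,0,0,120],[0.012,0,0,0,0,0,120],[0.012,0,0,0,0,0,120],[0.008,0,0,0,0,0,120],[0,0,0,0,0,0,120]]
  ]
}}

```text
clock: 15.2
tcp_pos: [0.6279, -0.0566, 0.0099]
orientation: [-0.0, 0.689, 0.725, 0.0]
wrist_force: [0.2, -2.7, 1.4]
finger_gap: 0.0453
grip_force: 1.4
```

Emit:
{"method": "jog_arm", "body": {
  "increments": [
    [[0.008,0,0,0,0,0,120],[0.008,0,0,0,0,0,120],[0.006,0,0,0,0,0,120],[0,0,0,0,0,0,120]]
  ]
}}

```text
clock: 15.6
tcp_pos: [0.6277, -0.0515, 0.0099]
orientation: [0.0, 0.689, 0.725, 0.0]
wrist_force: [0.6, -4.3, 1.6]
finger_gap: 0.0452
grip_force: 2.0
```

Emit:
{"method": "jog_arm", "body": {
  "increments": [
    [[0.006,0,0,0,0,0,120],[0.006,0,0,0,0,0,120],[0,0,0,0,0,0,120]]
  ]
}}

```text
clock: 15.9
tcp_pos: [0.6275, -0.0487, 0.0099]
orientation: [0.0, 0.689, 0.725, 0.0]
wrist_force: [-0.3, -3.9, 1.9]
finger_gap: 0.0452
grip_force: 2.1
```

Emit:
{"method": "jog_arm", "body": {
  "increments": [
    [[0.006,0,0,0,0,0,120],[0.006,0,0,0,0,0,120],[0,0,0,0,0,0,120]]
  ]
}}

```text
clock: 16.2
tcp_pos: [0.6274, -0.0471, 0.0099]
orientation: [0.001, 0.689, 0.724, -0.001]
wrist_force: [0.4, -8.6, 0.0]
finger_gap: 0.0454
grip_force: 4.4
```

Emit:
{"method": "jog_arm", "body": {
  "increments": [
    [[0.006,0,0,0,0,0,120],[0.004,0,0,0,0,0,120],[0,0,0,0,0,0,120]]
  ]
}}

```text
clock: 16.5
tcp_pos: [0.6272, -0.0471, 0.01]
orientation: [0.002, 0.69, 0.724, -0.003]
wrist_force: [-0.8, -15.6, 0.2]
finger_gap: 0.0454
grip_force: 7.9
```

It is seated against the stop. I'll back off, lift, and check.

Emit:
{"method": "jog_arm", "body": {
  "increments": [
    [[-0.02,0,0,0,0,0,120],[-0.06,0,0,0,0,0,120],[-0.08,0,0,0,0,0,120],[0,0,-0.14,0,0,0,120],[0,0,-0.14,0,0,0,120],[0,0,-0.14,0,0,0,120],[0,0,-0.14,0,0,0,120],[-0.16,0,0,0,0,0,120],[-0.16,0,0,0,0,0,120],[-0.16,0,0,0,0,0,120],[-0.16,0,0,0,0,0,120],[0,0,0,0,0,0,120],[0,0,0,0,0,0,120]]
  ]
}}

```text
clock: 17.8
tcp_pos: [0.6367, -0.2436, 0.149]
orientation: [-0.001, 0.69, 0.724, 0.0]
wrist_force: [0.2, 0.7, -0.3]
finger_gap: 0.0452
grip_force: 0.0
```

```bash
python3 - <<'E'
from h import *
c=cam("scene"); t=cam("top")
a=cv2.resize(c["pixels"][170:290,260:390],(585,540),interpolation=cv2.INTER_CUBIC)
b=cv2.resize(t["pixels"][155:235,220:310],(607,540),interpolation=cv2.INTER_CUBIC)
I=cv2.resize(np.hstack([a,b]),(800,362)); cv2.imwrite("pics/s5.png",I[:,:,::-1])
print([(m["conf"],ray(t,m["uv"]).round(3)) for m in spotter.landmark_of("vial_block","top")])
E
```

```text
[(0.94, array([0.619, 0.016, 0.   ]))]
```

View pics/s5.png

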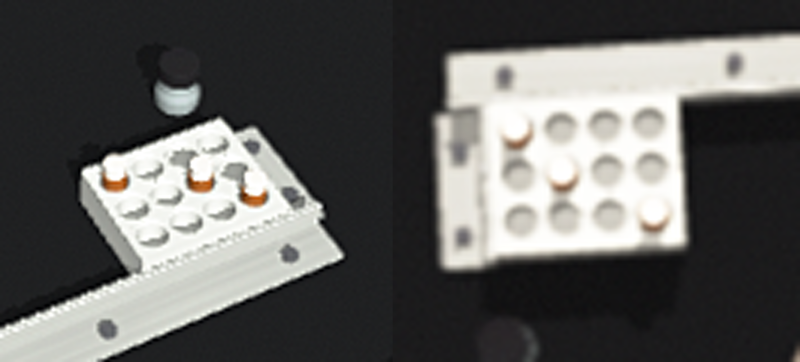

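It looks home, with all vials standing and the jar untouched. The views could hide a few mm of gap at the fence, so I'll do a gentle x press with shut fingers, clear of the jar.

Emit:
{"method": "jog_arm", "body": {
  "increments": [
    [[0.149,-0.055,0,0,0,0,255],[0.149,-0.055,0,0,0,0,255],[0.149,-0.055,0,0,0,0,255],[0.149,-0.055,0,0,0,0,255],[0.149,-0.055,0,0,0,0,255],[0.149,-0.055,0,0,0,0,255],[0.149,-0.055,0,0,0,0,255],[0,0,0,0,0,0,255],[0,0,0,0,0,0,255]]
  ]
}}

```text
clock: 18.85
tcp_pos: [0.5275, 0.0145, 0.1503]
orientation: [0.0, 0.688, 0.726, 0.0]
wrist_force: [-0.2, -0.4, -0.5]
finger_gap: -0.0002
grip_force: 0.0
```

Emit:
{"method": "jog_arm", "body": {
  "increments": [
    [[0,0,0.12,0,0,0,255],[0,0,0.12,0,0,0,255],[0,0,0.12,0,0,0,255],[0,0,0.12,0,0,0,255],[0,0,0.05,0,0,0,255],[0,0,0.02,0,0,0,255],[0,0,0,0,0,0,255],[0,0.02,0,0,0,0,255],[0,0.02,0,0,0,0,255],[0,0.02,0,0,0,0,255],[0,0.012,0,0,0,0,255],[0,0,0,0,0,0,255]]
  ]
}}

```text
clock: 20.05
tcp_pos: [0.547, 0.0135, 0.0127]
orientation: [0.001, 0.689, 0.725, 0.0]
wrist_force: [-1.0, 0.9, 0.2]
finger_gap: 0.0001
grip_force: 0.0
```

Emit:
{"method": "jog_arm", "body": {
  "increments": [
    [[0,0.008,0,0,0,0,255],[0,0.008,0,0,0,0,255],[0,0.008,0,0,0,0,255],[0,0.008,0,0,0,0,255],[0,0.008,0,0,0,0,255],[0,0.004,0,0,0,0,255],[0,0,0,0,0,0,255]]
  ]
}}

```text
clock: 20.75
tcp_pos: [0.5572, 0.014, 0.0123]
orientation: [0.0, 0.689, 0.725, -0.0]
wrist_force: [1.4, -0.1, -0.3]
finger_gap: -0.0004
grip_force: 0.0
```

Emit:
{"method": "jog_arm", "body": {
  "increments": [
    [[0,0.008,0,0,0,0,255],[0,0.008,0,0,0,0,255],[0,0.004,0,0,0,0,255],[0,0,0,0,0,0,255]]
  ]
}}

```text
clock: 21.15
tcp_pos: [0.5622, 0.0143, 0.0123]
orientation: [0.0, 0.689, 0.725, 0.0]
wrist_force: [-0.3, 0.3, -0.1]
finger_gap: 0.0
grip_force: 0.0
```

Emit:
{"method": "jog_arm", "body": {
  "increments": [
    [[0,0.006,0,0,0,0,255],[0,0.006,0,0,0,0,255],[0,0,0,0,0,0,255]]
  ]
}}

```text
clock: 21.45
tcp_pos: [0.5643, 0.0144, 0.0121]
orientation: [-0.0, 0.689, 0.725, -0.001]
wrist_force: [-3.2, -0.6, 2.0]
finger_gap: -0.0
grip_force: 1.2
```

Emit:
{"method": "jog_arm", "body": {
  "increments": [
    [[0,0.006,0,0,0,0,255],[0,0.004,0,0,0,0,255],[0,0,0,0,0,0,255]]
  ]
}}

```text
clock: 21.75
tcp_pos: [0.5645, 0.0145, 0.012]
orientation: [-0.002, 0.689, 0.725, -0.002]
wrist_force: [-8.7, -2.3, 6.7]
finger_gap: -0.0005
grip_force: 4.4
```

The block doesn't move under the press, so it is on the fence. I'll retreat and hand in.

Emit:
{"method": "jog_arm", "body": {
  "increments": [
    [[0,-0.02,0,0,0,0,255],[0,-0.04,0,0,0,0,255],[0,-0.06,0,0,0,0,255],[0,0,-0.14,0,0,0,255],[0,0,-0.14,0,0,0,255],[0,0,-0.14,0,0,0,255],[0,0,-0.14,0,0,0,255],[0,0,0,0,0,0,255],[0,0,0,0,0,0,255]]
  ]
}}

```text
clock: 22.65
tcp_pos: [0.5381, 0.013, 0.1532]
orientation: [0.001, 0.689, 0.725, 0.001]
wrist_force: [0.7, -0.5, -0.3]
finger_gap: 0.0001
grip_force: 0.0
```

```bash
python3 - <<'E'
from h import *
c=cam("scene"); save(c,"end.png")
E
```

```text
(no output)
```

View pics/end.png

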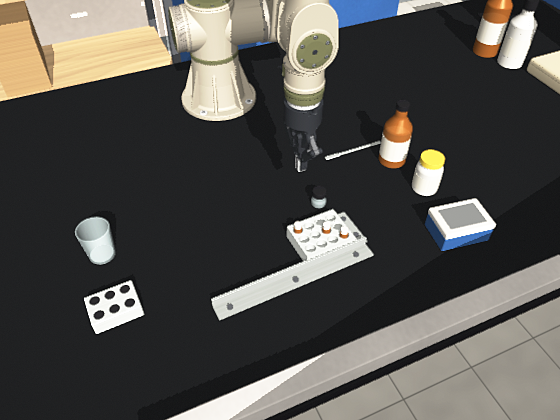

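The block sits in the corner at (327,234) with its vials upright. The bystanders are where they started, including the jar at (319,197), and the arm is clear.

```bash
python3 -c "
from workcell import ticket; print(ticket.hand_in())"
```

```text
the job is handed in; nothing more can be done
None
```

I pushed the vial block home against both the fence and the short stop and handed the job in at about 23 s; the vials were upright and the other things unmoved in the last picture, but the hand-in returned no verdict.

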